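# Take the faulty cell out of its tray with insulated tongs and hold it up

## Task

The yellow cell in the grey moulded tray is faulty. Take the red insulated tongs out of their stand, close them on the yellow cell, lift it out of its pocket and finish still holding it in the squeezed tongs, steady and at least 15 cm above the bench. Never touch a cell with the gripper itself, leave the two blue cells in their pockets and leave everything else on the bench where it is.

Things in the scene. Friction and masses are not known exactly. Their poses are not given: they have to be found in the camera images.
- tongs: Red plastic tongs, 124 mm tall, 0.12 kg, standing upright in the stand, hinged head on top, jaws down; they lift straight out. Origin: midway between the jaw tips, at the tips' underside; z up to the head. They close along their y, arms moving equally; turned half round they are the same. The two arms pivot in the head at y +-7 mm, 117 mm up, and are sprung open.
- tongs_grip (a point): Midway between the red arms, 88 mm above the tips: a good TCP spot to grip both arms along y, the head (20 x 24 (y) x 12 mm) fitting between the fingers. Arms 20 mm wide (x); over their outer faces 43.5 mm here at rest, 46 mm at 20 mm lower; faces parallel at 40 mm (0.06 rad). Springs push each finger with 3 to 5 N at rest, up to 9 N when closed on a cell.
- tongs_jaws (a point): Midway between the black jaws, 13 mm above the tips. Jaws 18 mm wide (x), 6 thick, 36 long. Their gap is 50 mm at rest. Squeezed to a finger opening of 41.5 mm at tongs_grip, the tongs are carried firmly by their springs with a gap of about 40 mm; at about 37.5 mm the jaws close on a 26 mm cell. A 45 N grip then presses it with some 10 N.
- jaw_left (a joint): How far each tongs arm is squeezed from its open rest, rad: 0 open (50 mm jaw gap), about 0.10 closed on a 26 mm cell, at most 0.20. Sprung towards 0.
- stand: Fixed black stand for the tongs. Origin: centre of its underside. Base plate 110 x 110 x 4 mm; on it a slot with 6 mm walls, 24 (x) x 68 (y) mm inside, its rim 48 mm above the bench. The tongs' tips stand on the base plate, 4 mm above the bench, and the tongs' y axis lies along the stand's y axis.
- tray: Fixed grey moulded tray, 90 (x) x 224 (y) x 26 mm. Origin: centre of its underside. Pockets at y -72, 0, +72 mm, open upward, floor 4 mm above the bench. Each is a channel along x, 28.5 mm wide, 68 long, crossed in its middle by a jaw relief 34 (x) x 68 (y) mm, also down to the floor, for the open tongs on both sides of the cell. One cell lies along x in each.
- bad_cell: The faulty cell: yellow cylinder with a black band near one end, 26 mm in diameter, 65 mm long, about 0.09 kg, loose in one of the three pockets (any of them). Origin: its centre, 17 mm above the bench at the start; x along its length. It lies with its upper 4 mm above the tray's rim. Grip it across its diameter at mid-length.
- cell_a: Good cell, blue with a white band, same size and kind of origin, lying in another pocket. To be left there.
- cell_b: Second good blue cell, the same, in the remaining pocket. To be left there.
- screwdriver: Loose screwdriver lying on the bench beside the stand; leave it.
- wrench: Loose open-end wrench lying flat on the bench; leave it.
- jar: Loose clear jar with a black cap, 60 mm in diameter, 75 mm high; origin at the centre of its underside; leave it.
- bearing_cup: Loose stepped aluminium cup, 56 mm in diameter, 30 mm high; leave it.

How it is judged:
On the way, in this order (a step that is already met when the one before it is completed fails the run):
1. the tongs are lifted out of their stand in the gripper, the yellow cell still lying in its pocket (contact force between the fingers and tongs above 1 N and height (world z) of tongs above 0.052 m and distance of bad_cell from where it was at the start of the episode below 0.01 m and contact force between tongs and bad_cell below 0.1 N), for 0.1 s.
2. the tongs, held by the gripper, close on the yellow cell while it lies in its pocket (contact force between the fingers and tongs above 1 N and contact force between tongs and bad_cell above 1 N and value of joint jaw_left above 0.06 rad and distance of bad_cell from where it was at the start of the episode below 0.02 m), for 0.05 s.
At the end, for the whole second after the job is handed in: Yellow cell's centre over 145 mm high, under 30 mm/s, between the tongs' jaws (15 mm of mid-plane, -5 to 50 mm above tips), squeezed over 0.06 rad; jaw and finger forces over 1 N; cell and tongs clear of tray and stand; blue cells within 15 mm, others within 30 mm of their starts (height (world z) of bad_cell above 0.145 m and contact force between the fingers and tongs above 1 N and contact force between tongs and bad_cell above 1 N and value of joint jaw_left above 0.06 rad and y of bad_cell in the frame of tongs between -0.015 and 0.015 m and z of bad_cell in the frame of tongs between -0.005 and 0.05 m and linear speed of bad_cell below 0.03 m/s and contact force between bad_cell and the fingers below 0.1 N and contact force between bad_cell and the arm below 0.1 N and contact force between each of bad_cell, tongs and tray below 0.1 N and contact force between each of bad_cell, tongs and stand below 0.1 N and distance of each of cell_a, cell_b from where it was at the start of the episode below 0.015 m and distance of each of screwdriver, wrench, jar, bearing_cup from where it was at the start of the episode below 0.03 m); the arm keeps its last pose, push and grip.
It fails at once if the robot itself touches a cell (contact force between any of the fingers, the arm and bad_cell above 0.5 N or contact force between any of the fingers, the arm and cell_a above 0.5 N or contact force between any of the fingers, the arm and cell_b above 0.5 N).
It fails at once if a blue cell is displaced by more than 15 mm (distance of any of cell_a, cell_b from where it was at the start of the episode above 0.015 m).
It fails at once if another loose thing on the bench is displaced by more than 30 mm (distance of any of screwdriver, wrench, jar, bearing_cup from where it was at the start of the episode above 0.03 m).
It also fails if it takes over 45 s, if anything falls off the work surface, if the arm or the gripper's body presses on something with over 40 N, if the wrist force passes 120 N, or if a joint passes its speed limit or range.

## Robot

A 6-joint arm with a two-finger parallel gripper is mounted at the origin on the work surface. World frame = base frame: x ahead of the robot, y to its left, z up, the work surface at z = 0. Lengths are in m, angles in rad, forces in N, time in s.
With the tool pointing down it reaches from about 0.35 to 0.975 m from the base axis. Payload 4.9 kg.
Tool frame: the origin (TCP) lies between the finger pads, 19 mm behind the fingertips; this is the grasp point; z points along the fingers, y is the line along which they close (so a half turn about z gives the same grasp; the last joint's range is limited). The gripper opens to 85 mm and grips with 20 to 120 N. Pads are 22 mm wide; open, the fingers measure 114 mm over their backs; the gripper's body (76 mm by 85 mm) begins 54 mm behind the grasp point. The pads swing forward as they close: fully open they stand 13 mm farther back than shut.
Start: joints at [1.044, 0.053, 1.613, -0, 1.476, -0.119], TCP at [0.248, 0.574, 0.25] pointing down, gripper open.
Joint ranges: [-3.01, 3.01], [-1.01, 2.22], [0.06, 2.58], [-1.02, 4.17], [0.09, 2.62], [-3.14, 3.14]. Speed limits (rad/s): [2.57, 2.57, 3.14, 3.14, 3.14, 3.14].

## Interface

Orientations are given as a unit quaternion [w, x, y, z].
In Python, from plant import manip, grab_frame, calibration, job_done gives the robot as it stands.
- The arm moves only by the tool send_rows, never from a script. Its argument "rows" is a list of rows, each an object of numbers: "x", "y", "z": the shift along the tool's x, y, z normalised to -1 to 1, where 1 is 15 cm; "wx", "wy", "wz": the turn, a rotation vector about the tool's x, y, z normalised to -1 to 1, where 1 is pi/4 rad; "hand": the opening, from -1 (shut) to 1 (fully open). In form: [{"x": .., "y": .., "z": .., "wx": .., "wy": .., "wz": .., "hand": ..}, ...]. A call has exactly 10 rows; each row shifts and turns the commanded pose from where the row before left it, along the tool's axes as they then stand; what a row does not reach is not made up. A row lasts 1/12 s, in which the tool goes at most 41.7 mm and 7.16 degrees, less where a joint would pass 70% of its speed; a pose out of reach is approached as far as the arm can. A call with a number of a shift or a turn outside -1 to 1 is refused whole. A call with a gripper value outside its range is refused whole. The fingers move at their own pace and stop on an object; the grip force is fixed at half the most. Time passes only in rows, so rows that do not move let the fingers close, or fill a call up. It gives the time, the measured TCP pose, the force, the opening and the grip force at its end, in the units of the state.
- manip.state(): the state, without advancing time (a new reading comes with each control period).
- grab_frame(name): name is "scene" or "side" or "wrist"; returns the picture (480x640x3 uint8, blue, green, red); there is no depth.
- calibration(name): a dict with "camera_matrix" (3x3 intrinsics, pixels), "R" (3x3) and "t" (3): a world point X has camera coordinates R X + t. Camera axes: x right, y down, z forward; pixel columns grow to the right and rows downward; lengths in m; the calibration is good to about 2 mm. A picture is of the moment at which its call begins: read the wrist's pose just before it. calibration takes no time and is no camera call; for the wrist camera it gives the pose at the moment of the call.
- job_done(): hands the job in; it is judged then, once.
The state is a dict: "time": time; "joint_pos": joint angles; "joint_vel": joint speeds; "joint_efforts": joint torques, N m; "tool_pos": TCP position; "tool_rot": TCP orientation; "contact_force": force on the tool from outside, world axes, zero at the start; "ft_torque": the same for the moment, N m; "gripper_width": opening from 0.0 (shut) to 1.0 (fully open); "grasp_force": force on a finger pad.
Only numpy, scipy, OpenCV 4.12 (cv2) and the standard library are available. Lean on these libraries where they do the work, as an engineer would, in place of code of your own. Each camera call takes 0.05 s, during which the arm holds its last target. There are 200 camera calls.

## Working session

There is one attempt and no reset: what is moved stays moved. The work goes in short steps, Python scripts to look and compute and a tool call to move; the robot and the scene stay as the last step left them, time stands still between calls to the robot, and variables do not carry over. Pictures are saved under pics/ and viewed, at most 11 in all, crops included, and the job is handed in when it is done.

Besides the shell and the picture viewer there is one more tool, called after "Call:" as name([rows], argument=value, ...), one row to a line, values as JSON. send_rows: Moves the arm, as the interface text tells. Scaled input: -1 to 1 covers 15 cm each way for a shift and pi/4 rad each way for a turn. Its arguments: {"type":"object","properties":{"rows":{"type":"array","items":{"type":"object","properties":{"x":{"type":"number","minimum":-1,"maximum":1},"y":{"type":"number","minimum":-1,"maximum":1},"z":{"type":"number","minimum":-1,"maximum":1},"wx":{"type":"number","minimum":-1,"maximum":1},"wy":{"type":"number","minimum":-1,"maximum":1},"wz":{"type":"number","minimum":-1,"maximum":1},"hand":{"type":"number"}}}}},"required":["rows"]}

```bash
mkdir -p pics; ls; python3 - <<'E'
from plant import manip, grab_frame, calibration
import cv2,numpy as np
print(manip.state())
for n in("scene","side","wrist"):
    c=calibration(n); print(n,np.round(c["camera_matrix"],1).tolist(),np.round(c["R"],4).tolist(),np.round(c["t"],4).tolist())
    cv2.imwrite(f"pics/{n}0.png",grab_frame(n))
E
```

```text
pics
{'time': 0.0, 'joint_pos': array([ 1.04402240e+00,  5.33407823e-02,  1.61429038e+00, -1.47956085e-05,
        1.47599353e+00, -1.18974113e-01]), 'joint_vel': array([ 0.00063539,  0.00033156, -0.00075083, -0.00151387, -0.00161991,
        0.00033093]), 'joint_efforts': array([ 2.28358172e-04, -3.93656516e+01, -3.70183754e+01,  9.37810341e-06,
        6.58231991e-03,  1.43497907e-06]), 'tool_pos': array([0.24756256, 0.57324537, 0.24877511]), 'tool_rot': array([-3.15392270e-04,  2.02489180e-01,  9.79283973e-01, -9.65853782e-04]), 'contact_force': array([ 0.33878609, -0.29764352,  0.18376215]), 'ft_torque': array([0.02969785, 0.02383908, 0.04175271]), 'grasp_force': 0.0, 'gripper_width': 0.9980167973467111}
scene [[469.7, 0.0, 320.0], [0.0, 469.7, 237.7], [0.0, 0.0, 1.0]] [[0.6886, 0.7251, 0.0107], [0.4566, -0.4221, -0.7832], [-0.5634, 0.5441, -0.6217]] [-0.3993, -0.2108, 1.5394]
side [[464.1, 0.0, 321.3], [0.0, 464.1, 231.7], [0.0, 0.0, 1.0]] [[-0.9594, -0.2818, 0.0103], [-0.1736, 0.5614, -0.8092], [0.2223, -0.7781, -0.5875]] [0.5673, 0.2075, 0.8736]
wrist [[398.3, 0.0, 322.8], [0.0, 398.3, 240.2], [0.0, 0.0, 1.0]] [[0.3954, 0.9185, -0.0023], [0.8876, -0.3814, 0.2584], [0.2365, -0.1043, -0.966]] [-0.6229, -0.0343, 0.3787]
```

View pics/scene0.png

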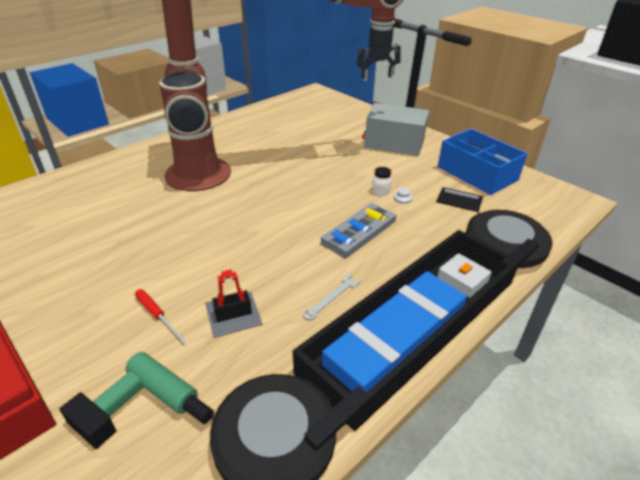

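View pics/side0.png

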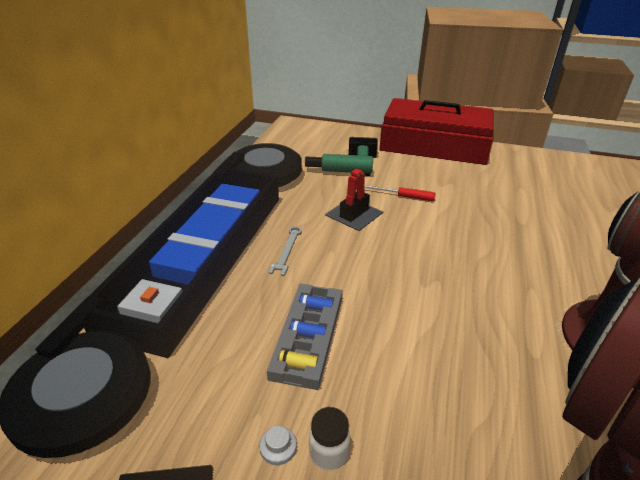

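The scene view shows the tongs at about (230,285), yellow cell at (375,214) and blue cells at (358,225) and (340,237). In the side view the tongs are at (356,188), the yellow cell at (300,360) and the blue cells at (308,328) and (317,301). Next I'll triangulate coarsely by colour masks.

```bash
cat > h.py <<'E'
import cv2,numpy as np
from plant import manip, grab_frame, calibration, job_done
R=[((0,150,80),(8,255,255)),((172,150,80),(180,255,255))]
Y=[((22,120,90),(34,255,255))]
B=[((100,130,60),(125,255,255))]
def mask(im,rng,box=None):
    h=cv2.cvtColor(im,cv2.COLOR_BGR2HSV); m=sum(cv2.inRange(h,a,b) for a,b in rng)
    if box:
        k=np.zeros_like(m); x0,y0,x1,y1=box; k[y0:y1,x0:x1]=255; m=m&k
    return m
def blobs(m,amin=30):
    n,_,s,c=cv2.connectedComponentsWithStats(m)
    return [(s[i].tolist(),c[i].round(1)) for i in range(1,n) if s[i,4]>=amin]
def ray(c,p):
    d=np.linalg.inv(c["camera_matrix"])@[p[0],p[1],1]; R=np.array(c["R"]); return -R.T@c["t"],R.T@d
def onz(c,p,z):
    o,d=ray(c,p); return o+d*(z-o[2])/d[2]
def tri(*cps):
    A=np.zeros((3,3));b=np.zeros(3);L=[]
    for c,p in cps:
        o,d=ray(c,p); d=d/np.linalg.norm(d); P=np.eye(3)-np.outer(d,d); A+=P;b+=P@o; L.append((o,P))
    X=np.linalg.solve(A,b); return X,[round(1e3*float(np.linalg.norm(P@(X-o))),1) for o,P in L]
E
python3 - <<'E'
from h import *
np.set_printoptions(precision=4,suppress=True)
s,d=cv2.imread("pics/scene0.png"),cv2.imread("pics/side0.png"); cs,cd=calibration("scene"),calibration("side")
def g(im,r,b,a=30):
    o=blobs(mask(im,r,b),a); print(o); return o
y1=g(s,Y,(360,200,395,225));y2=g(d,Y,(270,340,325,375))
b1=g(s,B,(325,205,375,250),15);b2=g(d,B,(285,285,335,340))
r1=g(s,R,(205,260,255,305));r2=g(d,R,(340,160,368,215))
print("yellow",tri((cs,y1[0][1]),(cd,y2[0][1])))
for i,j in((0,1),(1,0)):
    try: print("blue",tri((cs,b1[i][1]),(cd,b2[j][1])))
    except Exception as e: print(e)
print("red",tri((cs,r1[0][1]),(cd,r2[0][1])))
for n,c,p in(("s",cs,(229,272)),("d",cd,(357,172))): print(onz(c,p,.125))
# stand plate corners
for n,im,c,b in(("s",s,cs,None),):
    for p in((207,303),(253,292),(262,322),(213,335)): print(onz(c,p,.004))
for p in((326,212),(352,197),(383,212),(357,229)): print(onz(cd,p,.004))
for p in((301,286),(343,290),(318,384),(270,377)): print("tray",onz(cd,p,.026))
E
```

```text
[([365, 208, 21, 12, 143], array([374.2, 214.2]))]
[([279, 350, 6, 11, 43], array([281.2, 354.7])), ([285, 351, 33, 18, 418], array([300. , 359.5]))]
[([349, 219, 16, 12, 113], array([356.4, 224.7])), ([332, 231, 17, 12, 121], array([339.5, 236.5]))]
[([306, 295, 27, 14, 257], array([318.2, 301.8])), ([297, 322, 29, 14, 299], array([309.9, 328.7]))]
[([217, 270, 28, 35, 337], array([228.4, 286.2]))]
[([346, 168, 19, 37, 460], array([354.9, 185.5]))]
yellow (array([0.5831, 0.226 , 0.0282]), [14.9, 14.9])
blue (array([0.5651, 0.1557, 0.0208]), [2.9, 2.9])
blue (array([0.5706, 0.0837, 0.0211]), [2.8, 2.8])
red (array([ 0.5836, -0.2745,  0.0852]), [1.2, 1.2])
[ 0.5846 -0.2696  0.125 ]
[ 0.5808 -0.2712  0.125 ]
[ 0.5194 -0.301   0.004 ]
[ 0.5628 -0.2021  0.004 ]
[ 0.6508 -0.244   0.004 ]
[ 0.6082 -0.3434  0.004 ]
[ 0.653  -0.2538  0.004 ]
[ 0.6051 -0.3466  0.004 ]
[ 0.5103 -0.2981  0.004 ]
[ 0.5585 -0.2032  0.004 ]
tray [0.6181 0.0572 0.026 ]
tray [0.5328 0.0435 0.026 ]
tray [0.5171 0.2726 0.026 ]
tray [0.5974 0.2826 0.026 ]
```

Call:
send_rows([
  {"x": -0.25,"y": -0.11,"hand": 1},
  {"x": -0.25,"y": -0.11,"hand": 1},
  {"x": -0.25,"y": -0.11,"hand": 1},
  {"x": -0.25,"y": -0.11,"hand": 1},
  {"x": -0.25,"y": -0.11,"hand": 1},
  {"x": -0.25,"y": -0.11,"hand": 1},
  {"x": -0.25,"y": -0.11,"hand": 1},
  {"x": -0.25,"y": -0.11,"hand": 1},
  {"x": -0.25,"y": -0.11,"hand": 1},
  {"hand": 1},
])

```text
invalid input at $.rows[0]: expected keys x, y, z, wx, wy, wz, hand
```

```bash
python3 - <<'E'
from h import *
import pickle
s=manip.state();c=calibration("wrist");im=grab_frame("wrist");print(s["tool_pos"],s["tool_rot"],s["time"])
cv2.imwrite("pics/w1.png",im);pickle.dump(c,open("w1.pkl","wb"))
print("Y",blobs(mask(im,Y)),"B",blobs(mask(im,B)))
E
```

```text
[0.24762955 0.57336529 0.24903567] [-2.61648185e-04  2.02476206e-01  9.79286856e-01 -7.55308260e-04] 0.15
Y [] B [([565, 367, 31, 13, 208], array([584.3, 373.4])), ([542, 453, 39, 27, 702], array([561.6, 466.5]))]
```

View pics/w1.png

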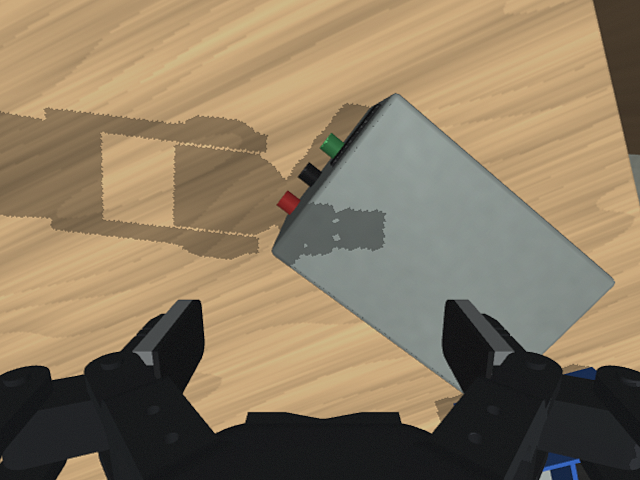

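The wrist view shows a grey box below, with the fingers at the lower edge. The move was refused for missing keys, so I'm sending it again with all of them.

Call:
send_rows([
  {"x": -0.25,"y": -0.11,"z": 0,"wx": 0,"wy": 0,"wz": 0,"hand": 1},
  {"x": -0.25,"y": -0.11,"z": 0,"wx": 0,"wy": 0,"wz": 0,"hand": 1},
  {"x": -0.25,"y": -0.11,"z": 0,"wx": 0,"wy": 0,"wz": 0,"hand": 1},
  {"x": -0.25,"y": -0.11,"z": 0,"wx": 0,"wy": 0,"wz": 0,"hand": 1},
  {"x": -0.25,"y": -0.11,"z": 0,"wx": 0,"wy": 0,"wz": 0,"hand": 1},
  {"x": -0.25,"y": -0.11,"z": 0,"wx": 0,"wy": 0,"wz": 0,"hand": 1},
  {"x": -0.25,"y": -0.11,"z": 0,"wx": 0,"wy": 0,"wz": 0,"hand": 1},
  {"x": -0.25,"y": -0.11,"z": 0,"wx": 0,"wy": 0,"wz": 0,"hand": 1},
  {"x": -0.25,"y": -0.11,"z": 0,"wx": 0,"wy": 0,"wz": 0,"hand": 1},
  {"x": 0,"y": 0,"z": 0,"wx": 0,"wy": 0,"wz": 0,"hand": 1},
])

```text
time: 1.03
tool_pos: [0.5027, 0.2985, 0.2498]
tool_rot: [0.001, 0.206, 0.979, -0.001]
contact_force: [-0.3, 0.4, 0.4]
gripper_width: 1.003
grasp_force: 0.0
```

```bash
cat > look.py <<'E'
from h import *
import pickle,sys
n=sys.argv[1]
s=manip.state();c=calibration("wrist");im=grab_frame("wrist");print(s["tool_pos"],s["tool_rot"],s["time"])
cv2.imwrite(f"pics/{n}.png",im);pickle.dump(c,open(f"{n}.pkl","wb"))
for k,r in(("Y",Y),("B",B),("R",R)): print(k,blobs(mask(im,r),100))
E
python3 look.py w2
```

```text
[0.50267046 0.29854249 0.24980935] [ 0.00109638  0.20593587  0.97856433 -0.00103414] 1.0333
Y [([256, 264, 49, 57, 1438], array([281.3, 292.8])), ([286, 315, 25, 17, 161], array([299.4, 323.8]))]
B [([201, 298, 40, 54, 1228], array([219.1, 326.3])), ([224, 347, 23, 16, 127], array([236.1, 355.3]))]
R []
```

View pics/w2.png

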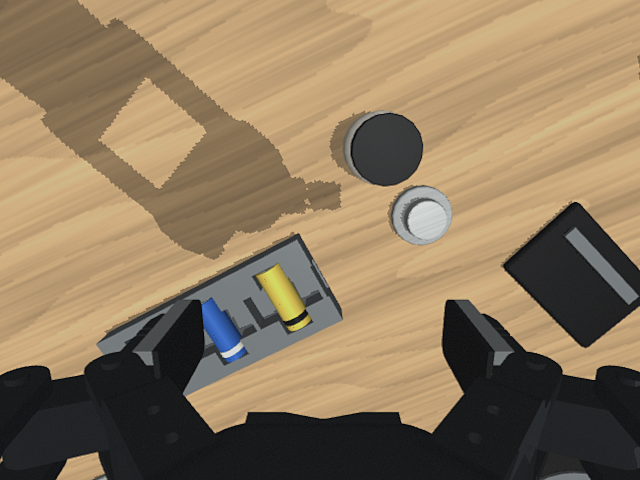

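The view shows the yellow cell at about (283,298) with its black band towards the robot-far end, a blue cell at (222,330), the jar at (385,148) and the cup at (422,215). I'll centre the tray for a second view.

Call:
send_rows([
  {"x": -0.25,"y": -0.1,"z": 0,"wx": 0,"wy": 0,"wz": 0,"hand": 1},
  {"x": -0.25,"y": -0.1,"z": 0,"wx": 0,"wy": 0,"wz": 0,"hand": 1},
  {"x": -0.2,"y": -0.1,"z": 0,"wx": 0,"wy": 0,"wz": 0,"hand": 1},
  {"x": 0,"y": 0,"z": 0,"wx": 0,"wy": 0,"wz": 0,"hand": 1},
  {"x": 0,"y": 0,"z": 0,"wx": 0,"wy": 0,"wz": 0,"hand": 1},
  {"x": 0,"y": 0,"z": 0,"wx": 0,"wy": 0,"wz": 0,"hand": 1},
  {"x": 0,"y": 0,"z": 0,"wx": 0,"wy": 0,"wz": 0,"hand": 1},
  {"x": 0,"y": 0,"z": 0,"wx": 0,"wy": 0,"wz": 0,"hand": 1},
  {"x": 0,"y": 0,"z": 0,"wx": 0,"wy": 0,"wz": 0,"hand": 1},
  {"x": 0,"y": 0,"z": 0,"wx": 0,"wy": 0,"wz": 0,"hand": 1},
])

```text
time: 1.92
tool_pos: [0.5768, 0.2215, 0.2501]
tool_rot: [0.0, 0.202, 0.979, 0.0]
contact_force: [0.3, 0.2, 0.8]
gripper_width: 0.996
grasp_force: 0.0
```

```bash
python3 look.py w3
cat > cells.py <<'E'
from h import *
import pickle,sys
# cell: colour + end piece (past the band) joined -> min-area rect; centre and axis in world
def cell(im,c,rng,box,dark=None):
    m=mask(im,rng,box); p=cv2.findNonZero(m); r=cv2.minAreaRect(p); return r
np.set_printoptions(precision=4,suppress=True)
V={}
for n in sys.argv[1:]:
    im=cv2.imread(f"pics/{n}.png"); c=pickle.load(open(f"{n}.pkl","rb"))
    r=cell(im,c,Y,None); q=cv2.boxPoints(r); e=sorted([(np.linalg.norm(q[i]-q[i-1]),(q[i]+q[i-1])/2) for i in range(4)],key=lambda t:t[0])[:2]
    E=sorted([t[1] for t in e],key=lambda p:p[1]); V[n]=(c,r[0],E)
    a,b=[onz(c,p,.017+.006) for p in E]; print(n,r,"centre",(a+b)/2,"yaw deg",np.degrees(np.arctan2(*(b-a)[1::-1])),np.linalg.norm(a-b))
v=list(V.values())
if len(v)>1:
    print("tri centre",tri(*[(t[0],t[1]) for t in v])); print([tri(*[(t[0],t[2][i]) for t in v]) for i in(0,1)])
E
python3 cells.py w2 w3
```

```text
[0.57681048 0.22146603 0.25012758] [5.32749338e-05 2.01815403e-01 9.79423573e-01 7.54832386e-05] 1.9167
Y [([297, 155, 52, 66, 1698], array([323. , 188.4])), ([328, 214, 27, 19, 204], array([341.6, 224. ]))]
B [([227, 194, 52, 62, 1595], array([253. , 224.8])), ([159, 231, 54, 59, 1528], array([186.3, 260.1])), ([259, 250, 26, 17, 168], array([272.5, 259.5])), ([194, 285, 24, 16, 150], array([206.3, 293.1]))]
R []
w2 ((284.24786376953125, 297.2001953125), (69.09625244140625, 27.13873291015625), 58.4652099609375) centre [0.5661 0.2295 0.023 ] yaw deg 4.873471574473264 0.06863459297764923
w3 ((326.3684997558594, 194.50343322753906), (74.88236236572266, 28.882354736328125), 61.927513122558594) centre [0.5661 0.2287 0.023 ] yaw deg 4.858038602737746 0.066683506480947
tri centre (array([0.5659, 0.2287, 0.021 ]), [0.3, 0.3])
[(array([0.533 , 0.2255, 0.019 ]), [0.1, 0.1]), (array([0.5999, 0.2319, 0.0228]), [0.7, 0.7])]
```

View pics/w3.png

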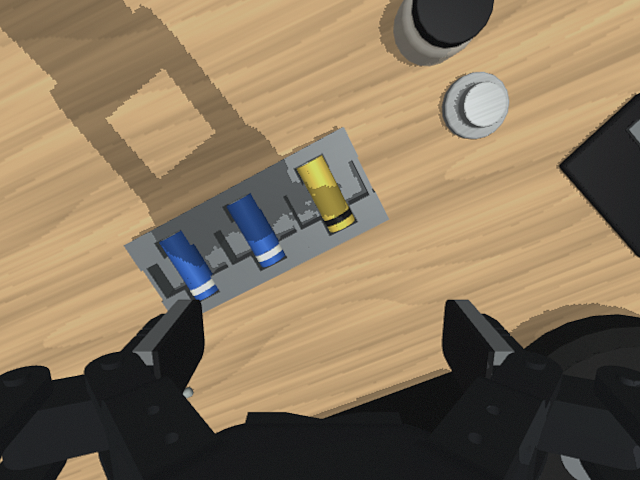

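The view shows the yellow cell at (326,195), the blue cells at (256,231) and (188,266), and the whole tray. Next is the move toward the stand.

Call:
send_rows([
  {"x": -0.11,"y": -0.25,"z": 0,"wx": 0,"wy": 0,"wz": 0,"hand": 1},
  {"x": -0.11,"y": -0.25,"z": 0,"wx": 0,"wy": 0,"wz": 0,"hand": 1},
  {"x": -0.11,"y": -0.25,"z": 0,"wx": 0,"wy": 0,"wz": 0,"hand": 1},
  {"x": -0.11,"y": -0.25,"z": 0,"wx": 0,"wy": 0,"wz": 0,"hand": 1},
  {"x": -0.11,"y": -0.25,"z": 0,"wx": 0,"wy": 0,"wz": 0,"hand": 1},
  {"x": -0.11,"y": -0.25,"z": 0,"wx": 0,"wy": 0,"wz": 0,"hand": 1},
  {"x": -0.11,"y": -0.25,"z": 0,"wx": 0,"wy": 0,"wz": 0,"hand": 1},
  {"x": -0.11,"y": -0.25,"z": 0,"wx": 0,"wy": 0,"wz": 0,"hand": 1},
  {"x": -0.11,"y": -0.25,"z": 0,"wx": 0,"wy": 0,"wz": 0,"hand": 1},
  {"x": 0,"y": 0,"z": 0,"wx": 0,"wy": 0,"wz": 0,"hand": 1},
])

```text
time: 2.8
tool_pos: [0.5793, -0.1543, 0.2501]
tool_rot: [0.0, 0.206, 0.979, -0.002]
contact_force: [-1.2, 0.8, 0.1]
gripper_width: 1.007
grasp_force: 0.0
```

```bash
python3 look.py t1; python3 - <<'E'
from h import *
import pickle
im=cv2.imread("pics/w3.png");c=pickle.load(open("w3.pkl","rb"))
P=[]
for rng,b in((Y,(290,150,360,240)),(B,(222,190,292,270)),(B,(150,225,220,300))):
    r=cv2.minAreaRect(cv2.findNonZero(mask(im,rng,b))); P.append(onz(c,r[0],.022)); print(r,P[-1])
d=P[0]-P[2]; print(np.degrees(np.arctan2(-d[0],d[1])), np.linalg.norm(d), np.mean(P,0))
E
```

```text
[ 0.57931335 -0.15434165  0.2501353 ] [ 3.92396511e-04  2.05806098e-01  9.78591534e-01 -1.51847156e-03] 2.8
Y []
B [([561, 47, 48, 73, 2220], array([583. ,  86.2])), ([584, 116, 29, 18, 207], array([598.9, 125.6])), ([539, 452, 52, 28, 1015], array([563. , 468.1]))]
R [([0, 132, 52, 96, 2157], array([ 19.9, 188. ])), ([140, 260, 95, 61, 2276], array([186.8, 289.1]))]
((326.3684997558594, 194.50343322753906), (74.88236236572266, 28.882354736328125), 61.927513122558594) [0.56553139 0.22856214 0.022     ]
((256.5421142578125, 230.72511291503906), (73.33528137207031, 28.05837631225586), 59.4207763671875) [0.57094534 0.15715765 0.022     ]
((190.20773315429688, 264.7833251953125), (72.24322509765625, 28.530908584594727), 56.9293212890625) [0.57603203 0.08620198 0.022     ]
4.21855987243286 0.14274690597708364 [0.57083625 0.15730726 0.022     ]
```

Call:
send_rows([
  {"x": -0.11,"y": -0.24,"z": 0,"wx": 0,"wy": 0,"wz": 0,"hand": 1},
  {"x": -0.11,"y": -0.24,"z": 0,"wx": 0,"wy": 0,"wz": 0,"hand": 1},
  {"x": -0.11,"y": -0.24,"z": 0,"wx": 0,"wy": 0,"wz": 0,"hand": 1},
  {"x": 0,"y": 0,"z": 0,"wx": 0,"wy": 0,"wz": 0,"hand": 1},
  {"x": 0,"y": 0,"z": 0,"wx": 0,"wy": 0,"wz": 0,"hand": 1},
  {"x": 0,"y": 0,"z": 0,"wx": 0,"wy": 0,"wz": 0,"hand": 1},
  {"x": 0,"y": 0,"z": 0,"wx": 0,"wy": 0,"wz": 0,"hand": 1},
  {"x": 0,"y": 0,"z": 0,"wx": 0,"wy": 0,"wz": 0,"hand": 1},
  {"x": 0,"y": 0,"z": 0,"wx": 0,"wy": 0,"wz": 0,"hand": 1},
  {"x": 0,"y": 0,"z": 0,"wx": 0,"wy": 0,"wz": 0,"hand": 1},
])

```text
time: 3.68
tool_pos: [0.5826, -0.2659, 0.2502]
tool_rot: [0.0, 0.202, 0.979, -0.0]
contact_force: [-0.1, -0.8, -0.2]
gripper_width: 1.002
grasp_force: 0.0
```

```bash
python3 look.py t2; python3 - <<'E'
import cv2,numpy as np
a,b=cv2.imread("pics/t1.png"),cv2.imread("pics/t2.png")
A=cv2.resize(a[200:400,60:330],None,fx=1.45,fy=1.45*1.5); Bb=cv2.resize(b[60:360,180:450],None,fx=1.45,fy=1.45)
cv2.imwrite("pics/t12.png",np.hstack([A,Bb]))
E
```

```text
[ 0.5826078  -0.26587112  0.25017985] [ 9.80449095e-05  2.01844561e-01  9.79417563e-01 -1.21609293e-05] 3.6833
Y []
B [([539, 452, 25, 28, 430], array([551.3, 468.5]))]
R [([70, 55, 83, 119, 3675], array([110.4, 111.4])), ([280, 206, 69, 52, 2334], array([313.5, 234.7]))]
```

View pics/t12.png

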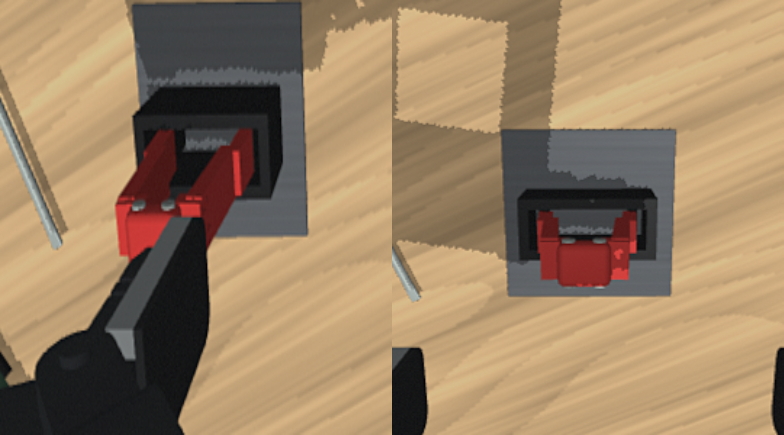

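The crop shows the plate in t2 with corners at (255,149), (376,149), (372,263) and (260,264). The head's top face is centred at about (313,242), with the slot along the image x axis, which is tool y. In t1 the plate corners are at (151,202), (267,201) and (271,308), with the rivets visible in both views.

```bash
python3 - <<'E'
from h import *
import pickle
np.set_printoptions(precision=4,suppress=True)
c1,c2=[pickle.load(open(f"t{i}.pkl","rb")) for i in(1,2)]
for a,b in(((156.6,294.3),(302.1,225.5)),((175.2,294.3),(323.4,225.5))): print("rivet",tri((c1,a),(c2,b)))
for a,b in(((151,202.3),(255.2,149)),((266.9,201.4),(375.9,149)),((271,308),(372.4,263.4))): print("plate",tri((c1,a),(c2,b)))
# plate outline in t2: convex hull of non-wood pixels (low saturation/dark or red) nearby
im=cv2.imread("pics/t2.png"); h=cv2.cvtColor(im,cv2.COLOR_BGR2HSV)
hue,S,V=cv2.split(h)
wood=((hue>8)&(hue<25)&(S>60)).astype(np.uint8)*255
m=cv2.bitwise_not(wood); k=np.zeros_like(m);k[130:290,235:395]=255
m=cv2.morphologyEx(m&k,cv2.MORPH_OPEN,np.ones((9,9)))
cn=max(cv2.findContours(m,0,1)[0],key=cv2.contourArea)
hull=cv2.convexHull(cn); q=cv2.approxPolyDP(hull,6,True)[:,0]; print(q.tolist())
for nm,Q in(("auto",q),("hand",[(255.2,149),(375.9,149),(372.4,263.4),(260,264.1)])):
    W=np.array([onz(c2,p,.004)[:2] for p in Q]); print(nm,W.tolist(),W.mean(0),cv2.minAreaRect(W.astype(np.float32)))
# head top: red, bright top face; bounding + centre at z=.128
r=mask(im,R,(270,190,360,290)); print(cv2.boundingRect(cv2.findNonZero(r)))
print("head",onz(c2,(313.1,242.1),.128))
s=manip.state(); Rm=cv2.Rodrigues(np.zeros(3))[0]
for p in((.583,-.272,.128),):
    X=c2["R"]@np.array(p)+c2["t"]; X=c2["camera_matrix"]@X; print(X/X[2])
E
```

```text
rivet (array([ 0.5703, -0.2762,  0.1211]), [0.3, 0.3])
rivet (array([ 0.575 , -0.2633,  0.1236]), [0.1, 0.1])
plate (array([ 0.5108, -0.3027,  0.0044]), [0.5, 0.5])
plate (array([ 0.5537, -0.2023,  0.0056]), [0.4, 0.4])
plate (array([ 0.6524, -0.2448,  0.008 ]), [0.1, 0.1])
[[375, 150], [371, 263], [260, 263], [256, 149]]
auto [[0.5539417264953032, -0.20319379873732585], [0.6529699467731209, -0.24594008881737833], [0.6101959782746699, -0.3457187584461172], [0.510560078003592, -0.3021067367572059]] [ 0.5819 -0.2742] ((0.5821428298950195, -0.2741888165473938), (0.10855744034051895, 0.1087627038359642), 66.3603286743164)
hand [[0.5102739501837517, -0.3027739456009284], [0.5534378507539034, -0.2021219495593449], [0.6538926812140178, -0.24483175265215798], [0.6112181555205697, -0.3462074208931633]] [ 0.5822 -0.274 ] ((0.5823948979377747, -0.2740086317062378), (0.10998909175395966, 0.10989169031381607), 66.78827667236328)
(280, 206, 69, 52)
head [ 0.5814 -0.2732  0.128 ]
[315.8646 243.6032   1.    ]
```

Call:
send_rows([
  {"x": -0.017,"y": -0.051,"z": 0,"wx": 0,"wy": 0,"wz": 0,"hand": 1},
  {"x": 0,"y": 0,"z": 0.2,"wx": 0,"wy": 0,"wz": 0,"hand": 1},
  {"x": 0,"y": 0,"z": 0.2,"wx": 0,"wy": 0,"wz": 0,"hand": 1},
  {"x": 0,"y": 0,"z": 0.15,"wx": 0,"wy": 0,"wz": 0,"hand": 1},
  {"x": 0,"y": 0,"z": 0.15,"wx": 0,"wy": 0,"wz": 0,"hand": 1},
  {"x": 0,"y": 0,"z": 0.15,"wx": 0,"wy": 0,"wz": 0,"hand": 1},
  {"x": 0,"y": 0,"z": 0.1,"wx": 0,"wy": 0,"wz": 0,"hand": 1},
  {"x": 0,"y": 0,"z": 0.1,"wx": 0,"wy": 0,"wz": 0,"hand": 1},
  {"x": 0,"y": 0,"z": 0,"wx": 0,"wy": 0,"wz": 0,"hand": 1},
  {"x": 0,"y": 0,"z": 0,"wx": 0,"wy": 0,"wz": 0,"hand": 1},
])

```text
time: 4.57
tool_pos: [0.5815, -0.2749, 0.092]
tool_rot: [-0.001, 0.203, 0.979, 0.0]
contact_force: [0.4, 0.2, -0.3]
gripper_width: 0.998
grasp_force: 0.0
```

```bash
python3 look.py t3
```

```text
[ 0.58145382 -0.27494099  0.09196126] [-5.81141238e-04  2.02530660e-01  9.79275733e-01  1.79565781e-04] 4.5667
Y []
B []
R [([0, 99, 48, 101, 2543], array([ 15.9, 161. ])), ([257, 260, 146, 159, 13805], array([328.8, 352.3]))]
```

View pics/t3.png

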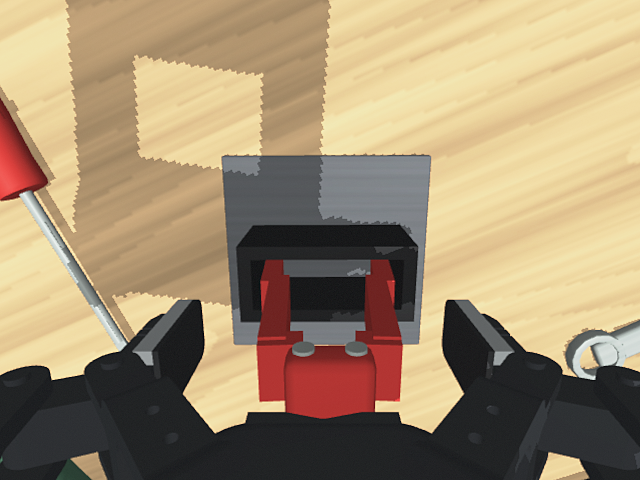

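The tongs' head is at x≈330 against a finger midpoint of 323, so it is about 2 mm to +y, clear and straight. I'll centre and squeeze lightly.

Call:
send_rows([
  {"x": 0,"y": 0.011,"z": 0,"wx": 0,"wy": 0,"wz": 0,"hand": 0.5},
  {"x": 0,"y": 0,"z": 0,"wx": 0,"wy": 0,"wz": 0,"hand": 0.2},
  {"x": 0,"y": 0,"z": 0,"wx": 0,"wy": 0,"wz": 0,"hand": 0.1},
  {"x": 0,"y": 0,"z": 0,"wx": 0,"wy": 0,"wz": 0,"hand": 0.05},
  {"x": 0,"y": 0,"z": 0,"wx": 0,"wy": 0,"wz": 0,"hand": 0.0},
  {"x": 0,"y": 0,"z": 0,"wx": 0,"wy": 0,"wz": 0,"hand": -0.025},
  {"x": 0,"y": 0,"z": 0,"wx": 0,"wy": 0,"wz": 0,"hand": -0.025},
  {"x": 0,"y": 0,"z": 0,"wx": 0,"wy": 0,"wz": 0,"hand": -0.025},
  {"x": 0,"y": 0,"z": 0,"wx": 0,"wy": 0,"wz": 0,"hand": -0.025},
  {"x": 0,"y": 0,"z": 0,"wx": 0,"wy": 0,"wz": 0,"hand": -0.025},
])

```text
time: 5.45
tool_pos: [0.5833, -0.274, 0.0943]
tool_rot: [0.001, 0.203, 0.979, -0.0]
contact_force: [-0.1, 0.2, 5.4]
gripper_width: 0.491
grasp_force: 9.1
```

Call:
send_rows([
  {"x": 0,"y": 0,"z": -0.02,"wx": 0,"wy": 0,"wz": 0,"hand": -0.025},
  {"x": 0,"y": 0,"z": -0.03,"wx": 0,"wy": 0,"wz": 0,"hand": -0.025},
  {"x": 0,"y": 0,"z": -0.05,"wx": 0,"wy": 0,"wz": 0,"hand": -0.025},
  {"x": 0,"y": 0,"z": -0.1,"wx": 0,"wy": 0,"wz": 0,"hand": -0.025},
  {"x": 0,"y": 0,"z": -0.1,"wx": 0,"wy": 0,"wz": 0,"hand": -0.025},
  {"x": 0,"y": 0,"z": -0.1,"wx": 0,"wy": 0,"wz": 0,"hand": -0.025},
  {"x": 0,"y": 0,"z": -0.1,"wx": 0,"wy": 0,"wz": 0,"hand": -0.025},
  {"x": 0,"y": 0,"z": -0.1,"wx": 0,"wy": 0,"wz": 0,"hand": -0.025},
  {"x": 0,"y": 0,"z": -0.1,"wx": 0,"wy": 0,"wz": 0,"hand": -0.025},
  {"x": 0,"y": 0,"z": 0,"wx": 0,"wy": 0,"wz": 0,"hand": -0.025},
])

```text
time: 6.28
tool_pos: [0.5843, -0.2745, 0.2031]
tool_rot: [0.004, 0.202, 0.979, -0.001]
contact_force: [0.6, -0.6, 0.2]
gripper_width: 0.484
grasp_force: 4.4
```

```bash
python3 look.py t4; python3 -c "
from h import *
s=manip.state();print(s['gripper_width'],s['grasp_force'],s['contact_force'])"
```

```text
[ 0.58430218 -0.27454116  0.2030546 ] [ 0.0036691   0.2024547   0.97928385 -0.00132852] 6.2833
Y []
B [([486, 464, 33, 16, 330], array([501.6, 472.6]))]
R [([37, 32, 102, 140, 5191], array([86.4, 99. ])), ([252, 255, 143, 164, 13886], array([322.7, 349.8]))]
0.4843692408886168 4.393514916300774 [-0.02063843  0.89404286 -1.74578961]
```

View pics/t4.png

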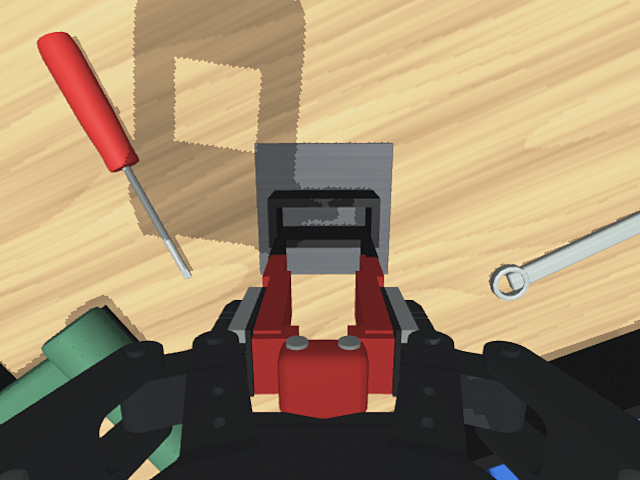

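The tongs are held clear of the stand and centred at x≈323, sitting about 2–3 mm lower in the grip. Next I travel to the tray.

Call:
send_rows([
  {"x": 0.06,"y": 0.12,"z": 0,"wx": 0,"wy": 0,"wz": 0,"hand": -0.025},
  {"x": 0.1,"y": 0.2,"z": 0,"wx": 0,"wy": 0,"wz": 0,"hand": -0.025},
  {"x": 0.11,"y": 0.24,"z": 0,"wx": 0,"wy": 0,"wz": 0,"hand": -0.025},
  {"x": 0.11,"y": 0.24,"z": 0,"wx": 0,"wy": 0,"wz": 0,"hand": -0.025},
  {"x": 0.11,"y": 0.24,"z": 0,"wx": 0,"wy": 0,"wz": 0,"hand": -0.025},
  {"x": 0.11,"y": 0.24,"z": 0,"wx": 0,"wy": 0,"wz": 0,"hand": -0.025},
  {"x": 0.11,"y": 0.24,"z": 0,"wx": 0,"wy": 0,"wz": 0,"hand": -0.025},
  {"x": 0.11,"y": 0.24,"z": 0,"wx": 0,"wy": 0,"wz": 0,"hand": -0.025},
  {"x": 0.11,"y": 0.24,"z": 0,"wx": 0,"wy": 0,"wz": 0,"hand": -0.025},
  {"x": 0.05,"y": 0.1,"z": 0,"wx": 0,"wy": 0,"wz": 0,"hand": -0.025},
])

```text
time: 7.17
tool_pos: [0.571, 0.0783, 0.1962]
tool_rot: [-0.001, 0.201, 0.98, 0.001]
contact_force: [-0.3, 0.6, -0.7]
gripper_width: 0.484
grasp_force: 4.4
```

Call:
send_rows([
  {"x": 0.1,"y": 0.2,"z": 0,"wx": 0,"wy": 0,"wz": 0,"hand": -0.025},
  {"x": 0.1,"y": 0.2,"z": 0,"wx": 0,"wy": 0,"wz": 0,"hand": -0.025},
  {"x": 0.1,"y": 0.2,"z": 0,"wx": 0,"wy": 0,"wz": 0,"hand": -0.025},
  {"x": 0.1,"y": 0.2,"z": 0,"wx": 0,"wy": 0,"wz": 0,"hand": -0.025},
  {"x": 0.05,"y": 0.1,"z": 0,"wx": 0,"wy": 0,"wz": 0,"hand": -0.025},
  {"x": 0,"y": 0,"z": 0,"wx": 0,"wy": 0,"wz": -0.15,"hand": -0.025},
  {"x": 0,"y": 0,"z": 0,"wx": 0,"wy": 0,"wz": -0.15,"hand": -0.025},
  {"x": 0,"y": 0,"z": 0,"wx": 0,"wy": 0,"wz": -0.15,"hand": -0.025},
  {"x": 0,"y": 0,"z": 0,"wx": 0,"wy": 0,"wz": -0.15,"hand": -0.025},
  {"x": 0,"y": 0,"z": 0,"wx": 0,"wy": 0,"wz": 0,"hand": -0.025},
])

```text
time: 8.0
tool_pos: [0.5632, 0.2247, 0.1961]
tool_rot: [-0.001, -0.033, 0.999, -0.0]
contact_force: [-1.0, -0.5, -2.3]
gripper_width: 0.488
grasp_force: 4.4
```

```bash
python3 look.py y1; python3 - <<'E'
from h import *
import pickle
from scipy.spatial.transform import Rotation as Ro
s=manip.state(); print(s["gripper_width"],s["grasp_force"]); q=s["tool_rot"]; M=Ro.from_quat(np.roll(q,-1)).as_matrix()
print("tool y deg",np.degrees(np.arctan2(M[1,1],M[0,1])), "z",M[:,2])
print("needed tool shift /0.15",(M.T@(np.array([.5657,.229,.098])-s["tool_pos"])/.15).round(3))
E
```

```text
[0.56324995 0.22468729 0.19613573] [-1.11153836e-03 -3.27497422e-02  9.99462925e-01 -2.83249978e-04] 8.0
Y [([312, 183, 33, 72, 2261], array([328.2, 218.7])), ([313, 259, 32, 11, 260], array([328.5, 264.5]))]
B [([120, 185, 44, 71, 2328], array([141.5, 220.7])), ([216, 184, 38, 71, 2270], array([235. , 219.1])), ([130, 261, 32, 11, 221], array([145.9, 266.8])), ([221, 260, 33, 11, 229], array([237.7, 265.8]))]
R [([252, 255, 143, 164, 13888], array([322.7, 349.6]))]
0.4908147540130111 4.394915923476219
tool y deg 93.50537250222851 z [-2.01570190e-03 -5.12913595e-04 -9.99997837e-01]
needed tool shift /0.15 [-0.019  0.028  0.655]
```

View pics/y1.png

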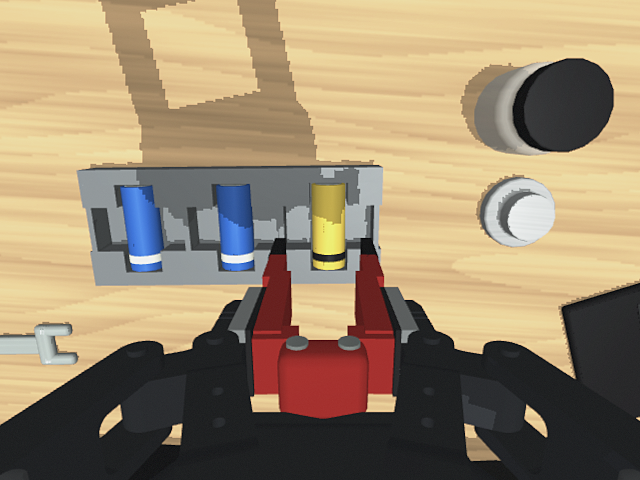

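The view shows the yellow cell at (328,227) between the tong arms (jaws around x 275–370) and the tray nearly square to the image. I'll re-measure the cell from here.

```bash
python3 cells.py w2 w3 y1; python3 - <<'E'
from h import *
import pickle
im=cv2.imread("pics/y1.png");c=pickle.load(open("y1.pkl","rb"))
P=[]
for rng,b in((Y,(300,170,360,280)),(B,(205,175,265,280)),(B,(110,175,175,280))):
    r=cv2.minAreaRect(cv2.findNonZero(mask(im,rng,b))); P.append(onz(c,r[0],.022)); print(P[-1])
d=P[0]-P[2]; print(np.degrees(np.arctan2(-d[0],d[1])), np.linalg.norm(d))
for p in((79,170),(382,167),(379,281),(96,285)): print(onz(c,p,.026))
E
```

```text
w2 ((284.24786376953125, 297.2001953125), (69.09625244140625, 27.13873291015625), 58.4652099609375) centre [0.5661 0.2295 0.023 ] yaw deg 4.873471574473264 0.06863459297764923
w3 ((326.3684997558594, 194.50343322753906), (74.88236236572266, 28.882354736328125), 61.927513122558594) centre [0.5661 0.2287 0.023 ] yaw deg 4.858038602737746 0.066683506480947
y1 ((328.0, 226.0), (86.0, 32.0), 90.0) centre [0.5659 0.2279 0.023 ] yaw deg 4.019339118807445 0.06753492177217206
tri centre (array([0.5661, 0.2283, 0.0195]), [0.6, 0.2, 0.5])
[(array([0.5329, 0.2256, 0.0192]), [0.1, 0.2, 0.2]), (array([0.6009, 0.2311, 0.0197]), [1.0, 0.8, 0.7])]
[0.56519087 0.22789047 0.022     ]
[0.57074745 0.15697597 0.022     ]
[0.57563807 0.0860726  0.022     ]
4.213158521368657 0.1422021528439995
[0.53462393 0.04309267 0.026     ]
[0.51764903 0.26399168 0.026     ]
[0.60580916 0.27089913 0.026     ]
[0.62417105 0.04843745 0.026     ]
```

Call:
send_rows([
  {"x": -0.017,"y": 0.024,"z": 0,"wx": 0,"wy": 0,"wz": -0.016,"hand": -0.025},
  {"x": 0,"y": 0,"z": 0,"wx": 0,"wy": 0,"wz": 0,"hand": -0.025},
  {"x": 0,"y": 0,"z": 0.1,"wx": 0,"wy": 0,"wz": 0,"hand": -0.025},
  {"x": 0,"y": 0,"z": 0.1,"wx": 0,"wy": 0,"wz": 0,"hand": -0.025},
  {"x": 0,"y": 0,"z": 0.1,"wx": 0,"wy": 0,"wz": 0,"hand": -0.025},
  {"x": 0,"y": 0,"z": 0.1,"wx": 0,"wy": 0,"wz": 0,"hand": -0.025},
  {"x": 0,"y": 0,"z": 0.05,"wx": 0,"wy": 0,"wz": 0,"hand": -0.025},
  {"x": 0,"y": 0,"z": 0.05,"wx": 0,"wy": 0,"wz": 0,"hand": -0.025},
  {"x": 0,"y": 0,"z": 0,"wx": 0,"wy": 0,"wz": 0,"hand": -0.025},
  {"x": 0,"y": 0,"z": 0,"wx": 0,"wy": 0,"wz": 0,"hand": -0.025},
])

```text
time: 8.88
tool_pos: [0.5664, 0.2285, 0.1226]
tool_rot: [-0.0, -0.038, 0.999, -0.0]
contact_force: [0.1, -1.1, -1.0]
gripper_width: 0.49
grasp_force: 4.4
```

```bash
python3 look.py y2; python3 - <<'E'
from h import *
cv2.imwrite("pics/s2.png",grab_frame("side")); im=cv2.imread("pics/s2.png")
a=cv2.resize(im[280:400,240:360],(400,400)); b=cv2.resize(cv2.imread("pics/y2.png")[100:440,150:490],(400,400))
cv2.imwrite("pics/y2s.png",np.hstack([a,b])); s=manip.state(); print(s["contact_force"],s["gripper_width"],s["grasp_force"])
E
```

```text
[0.56636302 0.22854916 0.12260984] [-3.72419290e-05 -3.77906747e-02  9.99285677e-01 -6.38244385e-06] 8.8833
Y [([303, 192, 43, 94, 3810], array([323.6, 238.4])), ([303, 290, 42, 15, 413], array([323.5, 297.8]))]
B [([49, 193, 62, 92, 4124], array([ 79.5, 239.2])), ([176, 192, 51, 93, 3927], array([201.6, 238.1])), ([66, 291, 40, 14, 352], array([ 86. , 298.5])), ([184, 290, 43, 15, 371], array([205.6, 298.3]))]
R [([251, 255, 144, 164, 13962], array([322.6, 349.4]))]
[ 0.17564987 -0.20866707 -0.58202176] 0.4882501117373305 4.395289868116379
```

View pics/y2s.png

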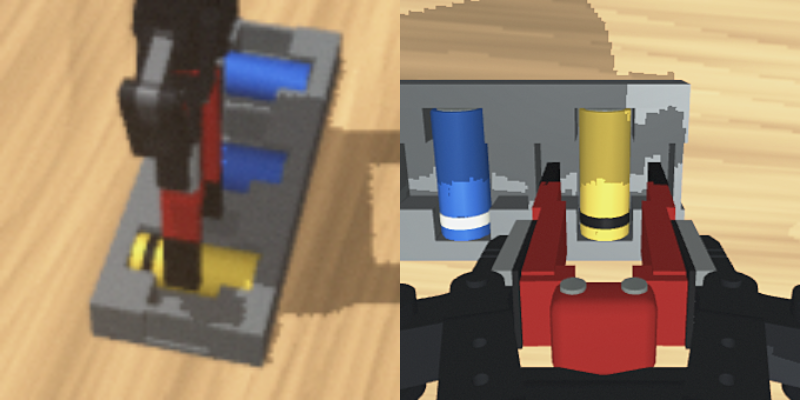

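The jaws are centred on the yellow cell (cell x≈324, head x≈323) and the tips are just above the tray rim. I'll lower the last 24 mm.

Call:
send_rows([
  {"x": 0,"y": 0,"z": 0.04,"wx": 0,"wy": 0,"wz": 0,"hand": -0.025},
  {"x": 0,"y": 0,"z": 0.04,"wx": 0,"wy": 0,"wz": 0,"hand": -0.025},
  {"x": 0,"y": 0,"z": 0.04,"wx": 0,"wy": 0,"wz": 0,"hand": -0.025},
  {"x": 0,"y": 0,"z": 0.04,"wx": 0,"wy": 0,"wz": 0,"hand": -0.025},
  {"x": 0,"y": 0,"z": 0,"wx": 0,"wy": 0,"wz": 0,"hand": -0.025},
  {"x": 0,"y": 0,"z": 0,"wx": 0,"wy": 0,"wz": 0,"hand": -0.025},
  {"x": 0,"y": 0,"z": 0,"wx": 0,"wy": 0,"wz": 0,"hand": -0.025},
  {"x": 0,"y": 0,"z": 0,"wx": 0,"wy": 0,"wz": 0,"hand": -0.025},
  {"x": 0,"y": 0,"z": 0,"wx": 0,"wy": 0,"wz": 0,"hand": -0.025},
  {"x": 0,"y": 0,"z": 0,"wx": 0,"wy": 0,"wz": 0,"hand": -0.025},
])

```text
time: 9.82
tool_pos: [0.5665, 0.2286, 0.0989]
tool_rot: [0.0, -0.038, 0.999, 0.0]
contact_force: [-0.1, -0.1, -0.8]
gripper_width: 0.491
grasp_force: 4.4
```

Call:
send_rows([
  {"x": 0,"y": 0,"z": 0,"wx": 0,"wy": 0,"wz": 0,"hand": -0.05},
  {"x": 0,"y": 0,"z": 0,"wx": 0,"wy": 0,"wz": 0,"hand": -0.08},
  {"x": 0,"y": 0,"z": 0,"wx": 0,"wy": 0,"wz": 0,"hand": -0.11},
  {"x": 0,"y": 0,"z": 0,"wx": 0,"wy": 0,"wz": 0,"hand": -0.15},
  {"x": 0,"y": 0,"z": 0,"wx": 0,"wy": 0,"wz": 0,"hand": -0.2},
  {"x": 0,"y": 0,"z": 0,"wx": 0,"wy": 0,"wz": 0,"hand": -0.3},
  {"x": 0,"y": 0,"z": 0,"wx": 0,"wy": 0,"wz": 0,"hand": -0.3},
  {"x": 0,"y": 0,"z": 0,"wx": 0,"wy": 0,"wz": 0,"hand": -0.3},
  {"x": 0,"y": 0,"z": 0,"wx": 0,"wy": 0,"wz": 0,"hand": -0.3},
  {"x": 0,"y": 0,"z": 0,"wx": 0,"wy": 0,"wz": 0,"hand": -0.3},
])

```text
time: 10.65
tool_pos: [0.5663, 0.2286, 0.0986]
tool_rot: [0.0, -0.038, 0.999, 0.0]
contact_force: [0.5, 0.5, 0.3]
gripper_width: 0.44
grasp_force: 60.1
```

The jaws closed at 37.4 mm with 60 N, as expected on a 26 mm cell. Lifting gently.

Call:
send_rows([
  {"x": 0,"y": 0,"z": -0.02,"wx": 0,"wy": 0,"wz": 0,"hand": -0.3},
  {"x": 0,"y": 0,"z": -0.04,"wx": 0,"wy": 0,"wz": 0,"hand": -0.3},
  {"x": 0,"y": 0,"z": -0.06,"wx": 0,"wy": 0,"wz": 0,"hand": -0.3},
  {"x": 0,"y": 0,"z": -0.08,"wx": 0,"wy": 0,"wz": 0,"hand": -0.3},
  {"x": 0,"y": 0,"z": -0.08,"wx": 0,"wy": 0,"wz": 0,"hand": -0.3},
  {"x": 0,"y": 0,"z": -0.08,"wx": 0,"wy": 0,"wz": 0,"hand": -0.3},
  {"x": 0,"y": 0,"z": -0.08,"wx": 0,"wy": 0,"wz": 0,"hand": -0.3},
  {"x": 0,"y": 0,"z": -0.08,"wx": 0,"wy": 0,"wz": 0,"hand": -0.3},
  {"x": 0,"y": 0,"z": -0.08,"wx": 0,"wy": 0,"wz": 0,"hand": -0.3},
  {"x": 0,"y": 0,"z": -0.08,"wx": 0,"wy": 0,"wz": 0,"hand": -0.3},
])

```text
time: 11.48
tool_pos: [0.5663, 0.2285, 0.202]
tool_rot: [0.0, -0.038, 0.999, 0.0]
contact_force: [-0.2, -0.3, -1.8]
gripper_width: 0.44
grasp_force: 60.2
```

Call:
send_rows([
  {"x": 0,"y": 0,"z": -0.1,"wx": 0,"wy": 0,"wz": 0,"hand": -0.3},
  {"x": 0,"y": 0,"z": -0.1,"wx": 0,"wy": 0,"wz": 0,"hand": -0.3},
  {"x": 0,"y": 0,"z": -0.1,"wx": 0,"wy": 0,"wz": 0,"hand": -0.3},
  {"x": 0,"y": 0,"z": -0.1,"wx": 0,"wy": 0,"wz": 0,"hand": -0.3},
  {"x": 0,"y": 0,"z": -0.1,"wx": 0,"wy": 0,"wz": 0,"hand": -0.3},
  {"x": 0,"y": 0,"z": -0.05,"wx": 0,"wy": 0,"wz": 0,"hand": -0.3},
  {"x": 0,"y": 0,"z": 0,"wx": 0,"wy": 0,"wz": 0,"hand": -0.3},
  {"x": 0,"y": 0,"z": 0,"wx": 0,"wy": 0,"wz": 0,"hand": -0.3},
  {"x": 0,"y": 0,"z": 0,"wx": 0,"wy": 0,"wz": 0,"hand": -0.3},
  {"x": 0,"y": 0,"z": 0,"wx": 0,"wy": 0,"wz": 0,"hand": -0.3},
])

```text
time: 12.32
tool_pos: [0.5657, 0.2283, 0.2814]
tool_rot: [-0.001, -0.038, 0.999, -0.0]
contact_force: [0.3, 0.6, -1.4]
gripper_width: 0.439
grasp_force: 60.2
```

```bash
python3 look.py f1; python3 - <<'E'
from h import *
im=grab_frame("side"); b=cv2.imread("pics/f1.png")
c=calibration("side"); o=blobs(mask(im,Y,(200,100,450,420))); print(o)
cv2.imwrite("pics/fin.png",np.hstack([cv2.resize(im,None,fx=.625,fy=.625),cv2.resize(b,None,fx=.625,fy=.625)]))
E
```

```text
[0.56565924 0.22833389 0.28135823] [-1.30896319e-03 -3.79795927e-02  9.99277612e-01 -3.03316254e-04] 12.3167
Y [([299, 197, 48, 106, 4641], array([322.7, 249.6])), ([301, 307, 44, 16, 457], array([322.8, 315.7]))]
B [([160, 170, 32, 56, 1423], array([176. , 198.2])), ([236, 170, 29, 56, 1403], array([250. , 197.7])), ([166, 231, 25, 8, 142], array([178.5, 235. ])), ([239, 231, 26, 8, 150], array([251.5, 234.9])), ([133, 443, 52, 37, 797], array([161.4, 460.9]))]
R [([253, 255, 140, 164, 14001], array([322.7, 348.3]))]
[([274, 271, 7, 16, 69], array([276.4, 278. ])), ([281, 272, 7, 17, 87], array([284.5, 280.6])), ([300, 274, 19, 19, 274], array([308.4, 283.5]))]
```

View pics/fin.png

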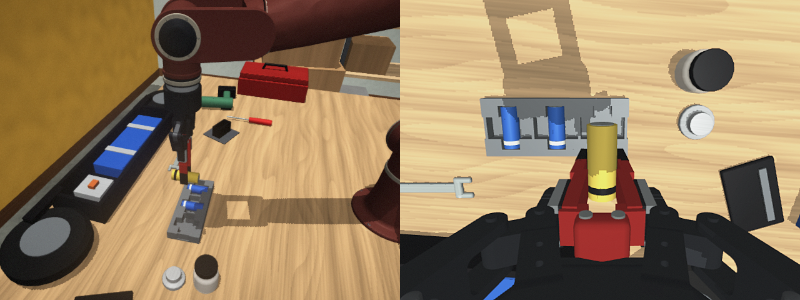

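The yellow cell is held level in the tongs, well above the tray, with its pocket empty. The blue cells are in place and nothing else has moved.

```bash
python3 -c "
from plant import job_done
print(job_done())"
```

```text
the job is handed in; nothing more can be done
None
```

I handed the job in with the yellow cell held in the squeezed tongs about 20 cm above the bench; the blue cells are in their pockets and nothing else looked moved, though no verdict came back.

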